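Set up the still life for the drawing lesson

ROBOT

A 6-joint arm with a two-finger parallel gripper is mounted at the origin on the work surface. World frame = base frame: x ahead of the robot, y to its left, z up, the work surface at z = 0. Lengths are in mm, angles in rad, forces in N, time in s.
With the tool pointing down it reaches from about 350 to 875 mm from the base axis. Payload 4.2 kg.
Tool frame: the origin (TCP) lies between the finger pads; the fingertips stand 25 mm ahead of it and the grasp point (between the pads) lies 6 mm ahead of it; z points along the fingers, y is the line along which they close (so a half turn about z gives the same grasp; the last joint's range is limited). The gripper opens to 85 mm and grips with 20 to 120 N. Pads are 22 mm wide; open, the fingers measure 114 mm over their backs; the gripper's body (76 mm by 85 mm) begins 54 mm behind the grasp point. The pads swing forward as they close: fully open they stand 13 mm farther back than shut.
Start: joints at [-0.871, 0.385, 0.008, 0, -1.194, -0.259], TCP at [266.676, -565.228, 256.312] pointing down, gripper open.
Joint ranges: [-3.14, 3.14], [-1.21, 2.06], [-1.07, 1.41], [-3.16, 2.05], [-2.99, -0.16], [-3.1, 3.1]. Speed limits (rad/s): [2.79, 2.79, 3.14, 3.14, 3.14, 3.14].

INTERFACE

Orientations are given as a unit quaternion [x, y, z, w].
In Python, from bench import read_state, imaging, workorder, nets gives the robot as it stands.
- The arm moves only by the tool apply_moves, never from a script. Its argument "rows" is a list of rows, each an object with "hand": the opening, from -1 (shut) to 1 (fully open); "delta_pos": the shift along the tool's x, y, z in mm, a list of three; "yaw": the turn about the tool's z in rad. A call has 1 to 12 rows; each row is the pose to reach, as a shift and turn from the pose commanded when the call began, along the tool's axes at that moment; what a row does not reach only later rows make up. A row lasts 1/12 s, in which the tool goes at most 41.7 mm and 7.16 degrees, less where a joint would pass 70% of its speed; a pose out of reach is approached as far as the arm can. A call with a gripper value outside its range is refused whole. The fingers move at their own pace and stop on an object; the grip force is fixed at half the most. Time passes only in rows, so rows that repeat a pose let the fingers close. It gives the time, the measured TCP pose, the force, the opening and the grip force at its end, in the units of the state.
- read_state(): the state, without advancing time (a new reading comes with each control period).
- imaging.get_image(name): name is "side" or "top" or "wrist"; returns a dict with "pixels" (384x512x3 uint8, red, green, blue), "fx", "fy", "cx", "cy" (pixels), "xyz" and "rotation" of the camera in the world. Camera axes: x right, y down, z forward; pixel columns grow to the right and rows downward; lengths in mm; the calibration is good to about 2 mm. A picture is of the moment at which its call begins. There is no depth.
- workorder.job_done(): hands the job in; it is judged then, once.
Trained networks look in the newest picture that a camera, given by its name, has taken for a name from the list of things; names that differ only in an ending like _2 or _b are one class to them, and where a whole thing is asked for, a point or a joint stands for the part that bears it (a point fixed in the world has none). Each returns a list of dicts, best first, with "score" (0 to 1); they miss things now and then, are a little off and sometimes report something else, mostly with a low value. They report only what shows in the picture. A call takes as long as a camera call. They do not tell look-alikes from the thing itself.
- nets.find_in(camera, query): "location" ([row, column] in pixels, amid what is visible of it).
- nets.pinpoint(camera, query): "location" ([row, column] in pixels: a listed point, or the origin of a listed thing).
The state is a dict: "clock": time; "joints": joint angles; "joint_vel": joint speeds; "joint_efforts": joint torques, N m; "position": TCP position; "ee_rot": TCP orientation; "contact_force": force on the tool from outside, world axes, zero at the start; "wrist_torque": the same for the moment, N m; "gripper_width": finger opening in mm; "grasp_force": force on a finger pad.
Only numpy, scipy, OpenCV 4.12 (cv2) and the standard library are available. Lean on these libraries where they do the work, as an engineer would, in place of code of your own. Each camera call takes 0.05 s, during which the arm holds its last target. There are 200 camera calls.

TASK

Set up the still life on the plywood board, left and right as seen from the robot: stand the pencil tin in the middle of the board, the glass jar to its left and the stapler to its right, all three in one row along the board's centre line, with a gap of about 5 cm on each side of the tin. The stapler stands on its base with its length parallel to the board's short edges, and the hexagonal block lies flat on the middle of the tin's lid. Set the glass jar down, do not let it drop, and leave the other two loose blocks and the rubber where they are.

Things in the scene. Friction and masses are not known exactly. Their poses are not given: they have to be found in the camera images.
- board: Plain plywood board, 320 mm long (its y), 150 mm wide (its x), 10 mm thick, fixed flat on the 3 mm thick pale green mat that covers the table, on the left or right half. Origin: centre of its underside (3 mm above the work surface); z up. Its x points away from the robot, its y to the robot's left (turned by up to 0.35 rad): left of the tin is +y, right is -y.
- tin: Round aluminium pencil tin with its press-fit lid on, closed and not to be opened: body 60 mm across, lid 62 mm across from 84 mm up to the flat top at 100 mm. Weighs about 0.18 kg. Grip it within 25 mm of the top, so that the gripper's body stays clear. Starts upright on the mat. Origin: centre of its underside; z up along its axis.
- jar: Clear glass jar of wooden beads closed by a bamboo lid (fixed on, not to be opened): glass 63 mm across up to 66 mm, lid 65 mm across from there to the flat top at 82 mm. Weighs about 0.25 kg. Grip it within 25 mm of the top, so that the gripper's body stays clear. Starts upright on the mat. Origin: centre of its underside; z up along its axis.
- stapler: Chrome stapler on a black base: 114 mm long, 32 mm wide at the base (lowest 7 mm), 26 mm wide above, gripped across mid-length 25 to 44 mm up; 49 mm high at the nose. About 0.22 kg. Starts on its base on the mat, pointing roughly away from the robot. Origin: centre of its underside; x along its length to the nose, y across, z up. When placed, either end may face the front.
- hexagon: Blue plastic pattern block, a flat regular hexagon with 30 mm sides: 60 mm over the corners, 52 mm over the flats, 12 mm thick. Corners lie at 0, 60, 120 .. degrees from its x, so the flats face 30, 90, 150 .. degrees (its y is square to a flat). Starts flat on the mat. Origin: centre of its underside; z up.
- square: Bystander: blue plastic pattern block, a square of 30 x 30 mm, 12 mm thick, flat on the mat. Stays where it is. Origin: centre of its underside.
- trapezoid: Bystander: blue plastic pattern block, a trapezoid (half of a hexagon) with a long side of 60 mm, the others 30 mm, 26 mm across, 12 mm thick, flat on the mat. Stays where it is. Origin: centre of its underside, at mid-width.
- rubber: Bystander: white rubber (eraser) in a paper sleeve, 42 x 18 x 12 mm, flat on the mat in the middle of the loose things, which stand around it in two rows of three. Stays where it is. Origin: centre of its underside.
There are look-alikes about, which are no part of the job. What is shaped like the jar but purple is not meant.

How it is judged:
By the outcome, as a careful person would: the job done as asked, in the order asked, and still so for the second after the job is handed in, with the robot touching nothing.
It also fails if it takes over 115 s, if anything falls off the work surface, if the arm or the gripper's body presses on something with over 40 N, if the wrist force passes 120 N, or if a joint passes its speed limit or range.

## Working session

There is one attempt and no reset: what is moved stays moved. The work goes in short steps, Python scripts to look and compute and a tool call to move; the robot and the scene stay as the last step left them, time stands still between calls to the robot, and variables do not carry over. Pictures are saved under pics/ and viewed, at most 18 in all, crops included, and the job is handed in when it is done.

Besides the shell and the picture viewer there is one more tool, called after "Call:" as name(argument=value, ...), one argument or row to a line, values as JSON. apply_moves: Moves the arm, as the interface text tells. Its arguments: {"type":"object","properties":{"rows":{"type":"array"}},"required":["rows"]}

```bash
mkdir -p pics; cat > h.py <<'E'
import numpy as np, cv2
from bench import read_state, imaging, workorder, nets
from scipy.spatial.transform import Rotation as R
def rot(r):
    r=np.array(r,float)
    return r if r.shape==(3,3) else R.from_quat(r).as_matrix()
def ray(im,rc,z):
    d=rot(im["rotation"])@np.array([(rc[1]-im["cx"])/im["fx"],(rc[0]-im["cy"])/im["fy"],1])
    o=np.array(im["xyz"],float); return o+d*(z-o[2])/d[2]
def px(im,p):
    q=rot(im["rotation"]).T@(np.array(p,float)-np.array(im["xyz"],float))
    return [im["fy"]*q[1]/q[2]+im["cy"],im["fx"]*q[0]/q[2]+im["cx"]]
def snap(n,f=None,crop=None,scale=1):
    im=imaging.get_image(n)
    if f:
        a=im["pixels"][:,:,::-1]
        if crop: a=a[crop[0]:crop[1],crop[2]:crop[3]]
        cv2.imwrite("pics/"+f,cv2.resize(a,None,fx=scale,fy=scale,interpolation=cv2.INTER_CUBIC))
    return im
E
python3 - <<'E'
from h import *
s=read_state();print({k:s[k] for k in("clock","position","ee_rot","gripper_width","joints")})
Z=dict(board=13,tin=3,jar=3,stapler=3,hexagon=3,square=3,trapezoid=3,rubber=3)
for c in("top","side"):
    im=snap(c,c+"0.png",scale=1.5); print(c,im["xyz"],np.round(rot(im["rotation"]),3).tolist(),im["fx"])
    for q,z in Z.items():
        for f in (nets.pinpoint,):
            for d in f(c,q)[:4]:
                print(c,q,np.round(d["location"],1),round(d["score"],2),np.round(ray(im,d["location"],z)[:2],1))
E
```

```text
{'clock': 0.0, 'position': array([ 266.46668778, -564.77276579,  255.21598179]), 'ee_rot': array([-2.18543825e-01,  9.75826522e-01,  1.05164301e-03, -2.97479314e-04]), 'gripper_width': 85.1775760421281, 'joints': array([-8.71379559e-01,  3.85574306e-01,  6.62992231e-03, -4.74907104e-04,
       -1.19399273e+00, -2.58597338e-01])}
top [468.50406917 -23.73317423 948.58094105] [[0.028, -0.994, 0.106], [-0.999, -0.03, -0.019], [0.022, -0.105, -0.994]] 352.6859252724647
top board [209.3 169.6] 0.74 [511.9 193.1]
top tin [184.4 309.6] 0.56 [ 590.9 -178.1]
top tin [239.  353.2] 0.46 [ 447.4 -297. ]
top jar [140.  342.6] 0.95 [ 716.9 -267.6]
top jar [178.5 351.2] 0.81 [ 610.6 -291.5]
top jar [161.5 394.8] 0.74 [ 661.5 -411.8]
top jar [215.5 391.6] 0.55 [ 513.2 -401.3]
top stapler [180.8 271.4] 0.59 [597.5 -74.3]
top hexagon [234.8 266.1] 0.86 [452.1 -63.7]
top square [241.9 308.2] 0.55 [ 436.5 -176.4]
top trapezoid [238.2 355.2] 0.69 [ 449.7 -302.4]
top rubber [209.6 310.1] 0.49 [ 522.7 -180.4]
side [179.20926481 618.28592184 549.97621805] [[-0.839, -0.305, 0.451], [-0.544, 0.453, -0.706], [0.011, -0.838, -0.546]] 403.71312579708564
side board [280.5 222.9] 0.96 [506.3 212.7]
side tin [174.6 281.8] 0.61 [ 610.1 -181.2]
side jar [150.1 342.8] 0.72 [ 531.4 -400.7]
side jar [155.7 304.7] 0.7 [ 607.9 -307.6]
side jar [137.2 300. ] 0.65 [ 674.8 -406.3]
side stapler [195.3 265.5] 0.94 [594.6 -75.2]
side hexagon [221.1 316.5] 0.55 [447.2 -51.7]
side square [194.6 341.7] 0.53 [ 442.3 -181.2]
side square [174.4 358.2] 0.38 [ 443.7 -294.8]
side trapezoid [175.3 358.4] 0.49 [ 441.6 -290.7]
side rubber [182.3 310.4] 0.46 [ 530.8 -189.1]
```

View pics/top0.png

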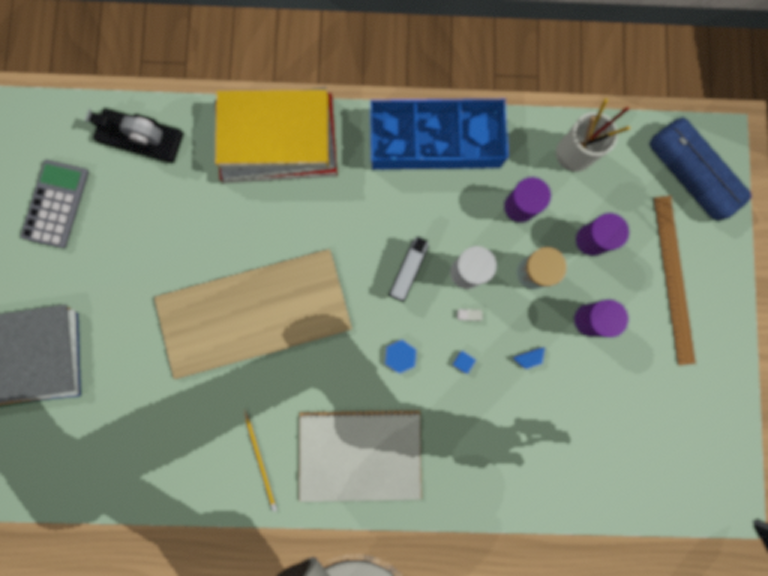

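View pics/side0.png

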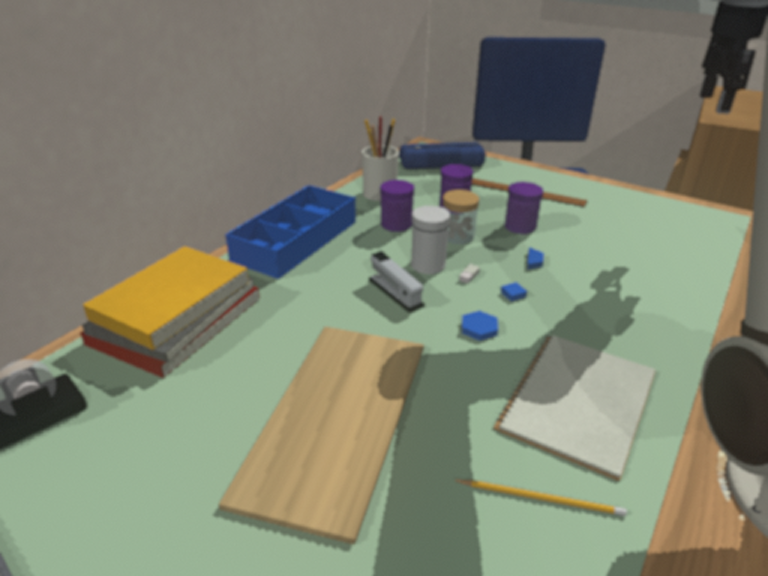

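The top picture (×1.5) shows the board at (252,314), stapler at (408,270), tin at (476,266), hexagon at (400,356) and rubber at (469,315). The square is at (464,362) and the trapezoid at (530,358).

There are four jar candidates: the purple ones at (528,199), (603,234) and (602,319), and a clear one with a bamboo lid at (545,267). The bamboo-lidded one fits the description, because the others are purple. I'll confirm it in a crop and measure outlines at the same time.

```bash
python3 - <<'E'
from h import *
s=snap("side","jarcrop.png",(90,230,210,400),3.5)
im=snap("top","topcrop.png",(110,265,90,430),2.3)
p=im["pixels"]; hsv=cv2.cvtColor(p,cv2.COLOR_RGB2HSV)
def big(mask,near):
    n,l,st,c=cv2.connectedComponentsWithStats(mask.astype(np.uint8))
    i=min(range(1,n),key=lambda i:np.hypot(*(c[i]-near))+ (1e3 if st[i,4]<40 else 0)); return l==i,c[i],st[i]
for x,y in [(170,209),(363,178),(317,176),(267,237),(272,180),(230,250),(215,218)]: print((x,y),hsv[y,x],p[y,x])
# hexagon
m,c,st=big((hsv[...,0]>100)&(hsv[...,0]<120)&(hsv[...,1]>140),(267,237))
cn=max(cv2.findContours(m.astype(np.uint8),0,1)[0],key=cv2.contourArea)[:,0]
w=np.array([ray(im,(v,u),12)[:2] for u,v in cn]); print("hex",c,st,ray(im,c[::-1],12)[:2]); np.save("hexw.npy",w)
# board
m,c,st=big((hsv[...,0]<28)&(hsv[...,1]>50),(170,209))
cn=max(cv2.findContours(cv2.morphologyEx(m.astype(np.uint8),cv2.MORPH_CLOSE,np.ones((5,5))),0,1)[0],key=cv2.contourArea)
r=cv2.minAreaRect(np.array([ray(im,(v,u),13)[:2] for u,v in cn[:,0]],np.float32)); print("board",c,st,r)
# jar lid
m,c,st=big((hsv[...,0]<28)&(hsv[...,1]>60),(363,178)); print("lid",c,st,ray(im,c[::-1],82)[:2])
E
```

```text
(170, 209) [ 20  86 180] [180 160 119]
(363, 178) [ 20 111 173] [173 148  98]
(317, 176) [ 75   3 187] [185 187 186]
(267, 237) [107 188 182] [ 48 108 182]
(272, 180) [103  10 177] [170 174 177]
(230, 250) [ 57  40 120] [103 120 101]
(215, 218) [ 20  94 122] [122 107  77]
hex [266.61016949 237.29491525] [258 228  19  20 295] [445.76536156 -64.88052824]
board [167.68664731 208.80246734] [ 103  167  131   85 6890] ((513.7548217773438, 196.59100341796875), (150.81484985351562, 320.29461669921875), 17.362506866455078)
lid [363.74820144 177.39208633] [351 164  26  27 556] [ 602.55012163 -300.6720955 ]
```

View pics/topcrop.png

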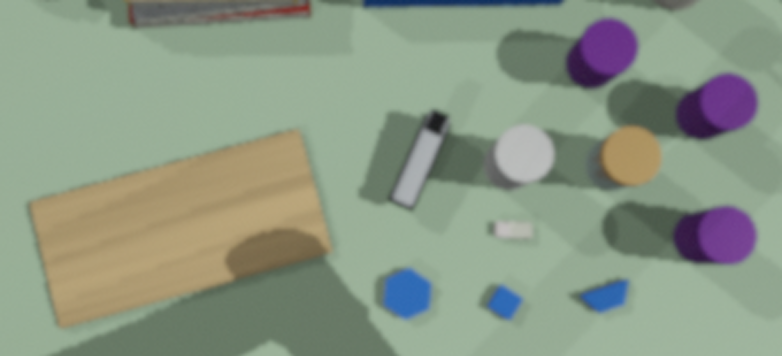

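View pics/jarcrop.png

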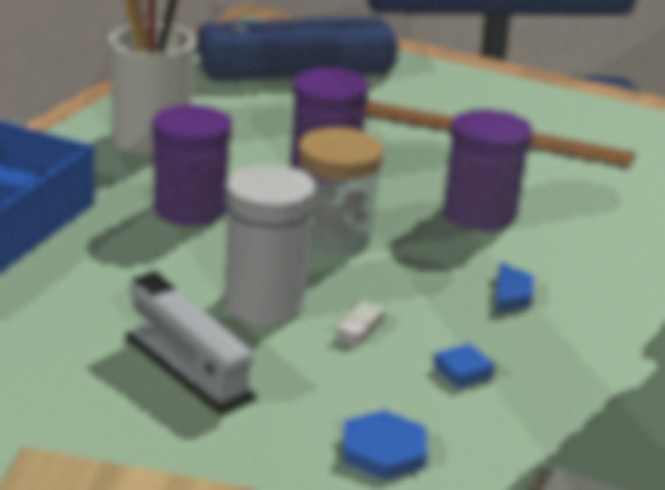

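The side crop shows the clear jar with beads and a bamboo lid at (340,190), i.e. top pixel (363,178). The three others are purple, so this is the jar meant.

```bash
cat >> h.py <<'E'
def yaw_now(s):  # world angle of tool y, mod pi
    y=rot(s["ee_rot"])[:,1]; return np.arctan2(y[1],y[0])
def plan(xyz,phi=None):
    s=read_state(); M=rot(s["ee_rot"]); d=M.T@(np.array(xyz,float)-s["position"])
    o="pos %s yaw %.3f -> delta %s"%(np.round(s["position"],1),yaw_now(s),np.round(d,1))
    if phi is not None:
        e=(phi-yaw_now(s)+np.pi/2)%np.pi-np.pi/2; o+=" yaw %.3f (j6 %.2f)"%(-e,s["joints"][5])
    print(o)
E
python3 - <<'E'
from h import *
im=snap("top"); p=im["pixels"]; hsv=cv2.cvtColor(p,cv2.COLOR_RGB2HSV)
print("jar",ray(im,(177.39,363.75),85)[:2])
g=cv2.GaussianBlur(p,(3,3),0)[...,0]
m=((p[...,0]>165)&(hsv[...,1]<25)).astype(np.uint8)
n,l,st,c=cv2.connectedComponentsWithStats(m)
for i in range(1,n):
    if st[i,4]>60 and 240<c[i][0]<340 and 140<c[i][1]<220: print("light",c[i],st[i],ray(im,c[i][::-1],103)[:2],ray(im,c[i][::-1],45)[:2], cv2.minAreaRect(np.argwhere(l==i)[:,::-1].astype(np.float32)))
# hexagon orientation: fit hexagon mask by IoU
h=(hsv[...,0]>100)&(hsv[...,0]<120)&(hsv[...,1]>140); h[:, :250]=0; h[:,290:]=0; h[:215]=0
best=[]
from scipy.optimize import minimize
def cost(v):
    a=v[2]+np.arange(6)*np.pi/3; pts=[px(im,(v[0]+30*np.cos(t),v[1]+30*np.sin(t),15))[::-1] for t in a]
    pts+= [px(im,(v[0]+30*np.cos(t),v[1]+30*np.sin(t),3))[::-1] for t in a]
    k=np.zeros(h.shape,np.uint8); cv2.fillConvexPoly(k,cv2.convexHull(np.round(np.array(pts,np.float32)*16).astype(np.int32)),255,cv2.LINE_AA,4)
    return np.abs(k/255.-h).sum()
from itertools import product
r=min(((cost((446+dx,-65+dy,t)),446+dx,-65+dy,t) for dx,dy,t in product(range(-6,7,2),range(-6,7,2),np.arange(0,1.04,.07))))
r=minimize(cost,r[1:],method="Nelder-Mead",options=dict(initial_simplex=np.array(r[1:])+np.vstack([np.zeros(3),np.diag([2,2,.1])]))); print("hex",r.x,r.fun)
for q in("tin","jar"): print(q,[ (np.round(ray(im,d["location"],3)[:2]),round(d["score"],2)) for d in nets.pinpoint("top",q)[:4]])
plan((560,-180,250),1.87)
E
```

```text
jar [ 602.09145908 -299.71788866]
light [317.52699784 175.98272138] [306 164  24  25 463] [ 599.20069097 -180.86906993] [ 608.16542007 -191.64731895] ((317.5, 176.0), (24.0, 23.0), 90.0)
light [271.2     182.75625] [264 169  16  28 160] [579.09281256 -68.58172237] [586.67830415 -71.65796932] ((271.2577209472656, 182.67010498046875), (5.4828691482543945, 29.445039749145508), 23.962491989135742)
light [312.74226804 209.24742268] [306 206  15   7  97] [ 517.96765535 -170.18670241] [ 521.36045651 -180.23222759] ((313.0, 209.0), (6.0, 14.0), 90.0)
hex [447.11979167 -65.80381944   0.87272569] 92.94117647058823
tin [(array([ 596., -182.]), 0.72)]
jar [(array([ 511., -406.]), 0.97), (array([ 611., -303.]), 0.83), (array([ 669., -408.]), 0.67), (array([ 726., -268.]), 0.56)]
pos [ 266.7 -565.2  256.3] yaw 2.012 -> delta [-429.6  223.3    6.3] yaw 0.142 (j6 -0.26)
```

Call:
apply_moves(
  rows=[
    {"hand": 1,"delta_pos": [-430,223,6],"yaw": 0.14},
    {"hand": 1,"delta_pos": [-430,223,6],"yaw": 0.14},
    {"hand": 1,"delta_pos": [-430,223,6],"yaw": 0.14},
    {"hand": 1,"delta_pos": [-430,223,6],"yaw": 0.14},
    {"hand": 1,"delta_pos": [-430,223,6],"yaw": 0.14},
    {"hand": 1,"delta_pos": [-430,223,6],"yaw": 0.14},
    {"hand": 1,"delta_pos": [-430,223,6],"yaw": 0.14},
    {"hand": 1,"delta_pos": [-430,223,6],"yaw": 0.14},
    {"hand": 1,"delta_pos": [-430,223,6],"yaw": 0.14},
    {"hand": 1,"delta_pos": [-430,223,6],"yaw": 0.14},
    {"hand": 1,"delta_pos": [-430,223,6],"yaw": 0.14},
    {"hand": 1,"delta_pos": [-430,223,6],"yaw": 0.14},
  ],
)

```text
clock: 2.15
position: [562.2, -177.2, 250.4]
ee_rot: [-0.151, 0.989, -0.0, 0.0]
contact_force: [0.9, -1.9, 0.5]
gripper_width: 85.5
grasp_force: 0.0
```

Call:
apply_moves(
  rows=[
    {"hand": 1,"delta_pos": [0,0,0],"yaw": 0},
    {"hand": 1,"delta_pos": [0,0,0],"yaw": 0},
    {"hand": 1,"delta_pos": [0,0,0],"yaw": 0},
    {"hand": 1,"delta_pos": [0,0,0],"yaw": 0},
    {"hand": 1,"delta_pos": [0,0,0],"yaw": 0},
  ],
)

```text
clock: 2.57
position: [559.7, -181.1, 250.5]
ee_rot: [-0.149, 0.989, -0.0, 0.0]
contact_force: [-0.6, -0.3, -0.3]
gripper_width: 85.1
grasp_force: 0.0
```

```bash
python3 - <<'E'
from h import *
im=snap("wrist","w1.png",scale=1.5); s=read_state(); print(s["clock"],s["position"],yaw_now(s),im["xyz"],im["fx"])
for q,z in dict(tin=3,jar=3,stapler=3,hexagon=3,rubber=3).items(): print(q,[(np.round(d["location"]),np.round(ray(im,d["location"],z)[:2],1),round(d["score"],2)) for d in nets.pinpoint("wrist",q)[:3]])
E
```

```text
2.6167 [ 559.78804725 -181.09959734  250.55564126] 1.869935173989304 [ 487.75455553 -202.94185195  367.87565187] 334.67330834475194
tin [(array([198., 254.]), array([ 601.2, -176.7]), 0.89)]
jar [(array([66., 64.]), array([ 523.4, -403.6]), 0.91), (array([193.,  44.]), array([ 666. , -407.8]), 0.91), (array([267., 147.]), array([ 724.3, -276.4]), 0.9)]
stapler [(array([221., 337.]), array([599.4, -76.3]), 0.87)]
hexagon [(array([ 92., 400.]), array([445. , -65.4]), 0.71), (array([222., 335.]), array([601.3, -77.6]), 0.24)]
rubber [(array([125., 269.]), array([ 518.1, -185. ]), 0.9)]
```

View pics/w1.png

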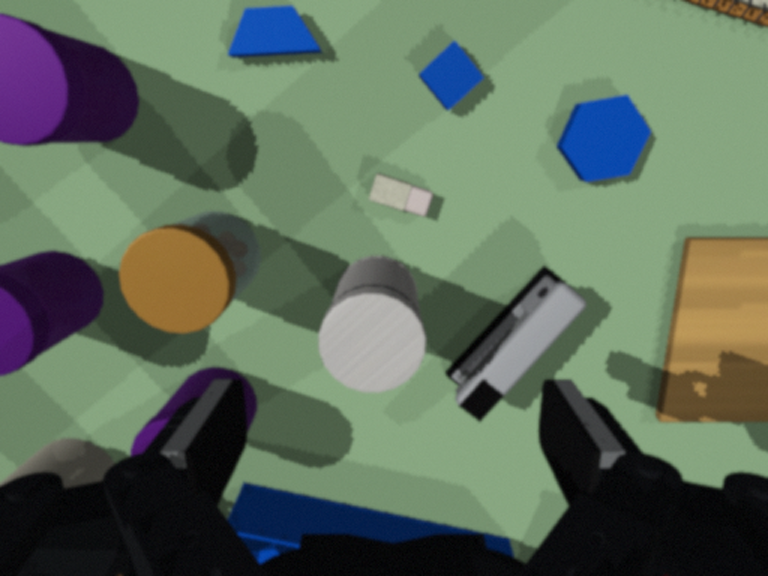

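The wrist picture (×1.5) shows the tin's lid at (372,340), the bamboo lid at (177,280), the stapler at (520,340) and the hexagon at (605,138). I'll fit these from it.

```bash
cat > fit.py <<'E'
from h import *
from scipy.optimize import minimize
def circ(im,mask,z,near):
    n,l,st,c=cv2.connectedComponentsWithStats(mask.astype(np.uint8))
    i=min((i for i in range(1,n) if st[i,4]>150),key=lambda i:np.hypot(*(c[i]-near)))
    cn=max(cv2.findContours((l==i).astype(np.uint8),0,1)[0],key=cv2.contourArea)[:,0]
    w=np.array([ray(im,(v,u),z)[:2] for u,v in cn],np.float32); (x,y),r=cv2.minEnclosingCircle(w)
    el=cv2.fitEllipse(w); print("circ",c[i],"enc",(round(x,1),round(y,1),round(r,1)),"ell",np.round(el[0],1),np.round(el[1],1)); return el[0]
def polyfit(im,mask,pts3,x0):
    def cost(v):
        c,s=np.cos(v[2]),np.sin(v[2]); 
        q=[px(im,(v[0]+c*a-s*b,v[1]+s*a+c*b,z))[::-1] for a,b,z in pts3]
        k=np.zeros(mask.shape,np.uint8); cv2.fillConvexPoly(k,cv2.convexHull(np.round(np.array(q)*16).astype(np.int32)),255,cv2.LINE_AA,4)
        return np.abs(cv2.GaussianBlur(k,(3,3),0)/255.-mask).sum()
    x0=np.array(x0,float); r=minimize(cost,x0,method="Nelder-Mead",options=dict(initial_simplex=x0+np.vstack([np.zeros(3),np.diag([5,5,.15])])))
    print("fit",np.round(r.x,3),"resid",round(r.fun),"of",mask.sum()); return r.x
HEX=[(30*np.cos(t),30*np.sin(t),z) for t in np.arange(6)*np.pi/3 for z in (3,15)]
E
python3 - <<'E'
from fit import *
im=snap("wrist"); p=im["pixels"]; hsv=cv2.cvtColor(p,cv2.COLOR_RGB2HSV)
g=cv2.cvtColor(p,cv2.COLOR_RGB2GRAY)
print("tin");circ(im,(hsv[...,1]<25)&(p[...,0]>140),103,(248,227))
print("jar");circ(im,(hsv[...,0]<25)&(hsv[...,1]>110)&(p[...,0]>110),85,(118,187))
m=(hsv[...,0]>100)&(hsv[...,0]<125)&(hsv[...,1]>150); m[:,:350]=0;m[200:]=0
print("hex");polyfit(im,m.astype(float),HEX,(447,-66,.87))
E
python3 - <<'E'
from h import *
im=imaging.get_image("wrist"); a=im["pixels"][165:290,290:415,::-1]
cv2.imwrite("pics/st.png",cv2.resize(a,None,fx=4.6,fy=4.6,interpolation=cv2.INTER_CUBIC))
E
```

```text
tin
circ [246.72796311 227.34418226] enc (598.3, -181.6, 30.7) ell [ 598.4 -181.5] [59.4 60.5]
jar
circ [114.82680152 185.85663717] enc (602.5, -301.6, 32.0) ell [ 602.6 -301.7] [62.4 62.9]
hex
fit [446.064 -65.616   0.994] resid 215 of 2525.0
```

View pics/st.png

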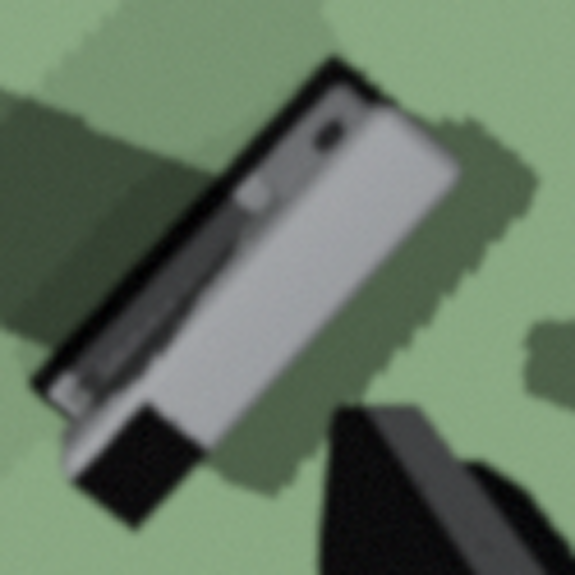

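The stapler crop shows the nose (black, at (140,465)) pointing away from the robot, with the left base edge running from (335,57) to (35,383). The tin is at (598.4,−181.5), and the tool is already turned along the board's row.

```bash
python3 -c "
from h import *
plan((598.4,-181.5,95),1.874)"
```

```text
pos [ 560.3 -180.3  250.3] yaw 1.871 -> delta [-36.  -12.4 155.3] yaw -0.003 (j6 -1.23)
```

Call:
apply_moves(
  rows=[
    {"hand": 1,"delta_pos": [-36.5,-12,0],"yaw": 0},
    {"hand": 1,"delta_pos": [-36.5,-12,30],"yaw": 0},
    {"hand": 1,"delta_pos": [-36.5,-12,60],"yaw": 0},
    {"hand": 1,"delta_pos": [-36.5,-12,90],"yaw": 0},
    {"hand": 1,"delta_pos": [-36.5,-12,120],"yaw": 0},
    {"hand": 1,"delta_pos": [-36.5,-12,145],"yaw": 0},
    {"hand": 1,"delta_pos": [-36.5,-12,155],"yaw": 0},
    {"hand": 1,"delta_pos": [-36.5,-12,155],"yaw": 0},
    {"hand": 0.2,"delta_pos": [-36.5,-12,155],"yaw": 0},
    {"hand": 0.2,"delta_pos": [-36.5,-12,155],"yaw": 0},
    {"hand": -0.2,"delta_pos": [-36.5,-12,155],"yaw": 0},
    {"hand": -0.2,"delta_pos": [-36.5,-12,155],"yaw": 0},
  ],
)

```text
clock: 3.97
position: [600.6, -180.9, 97.9]
ee_rot: [-0.15, 0.989, -0.001, 0.003]
contact_force: [0.5, -0.1, 5.3]
gripper_width: 60.6
grasp_force: 65.6
```

Call:
apply_moves(
  rows=[
    {"hand": -0.2,"delta_pos": [0,0,0],"yaw": 0},
    {"hand": -0.2,"delta_pos": [0,0,0],"yaw": 0},
    {"hand": -0.2,"delta_pos": [0,0,0],"yaw": 0},
    {"hand": -0.2,"delta_pos": [0,0,0],"yaw": 0},
  ],
)

```text
clock: 4.3
position: [600.6, -180.9, 97.9]
ee_rot: [-0.15, 0.989, -0.001, 0.003]
contact_force: [1.5, 0.2, 6.0]
gripper_width: 60.1
grasp_force: 65.8
```

```bash
python3 -c "
from h import *
plan((598.4,-181.5,95),1.874);s=read_state();print(s['grasp_force'],s['gripper_width'],s['contact_force'])"
```

```text
pos [ 600.6 -180.9   97.9] yaw 1.872 -> delta [2.3 0.1 2.9] yaw -0.002 (j6 -1.24)
65.80514430999756 60.11559049014346 [1.47054971 0.17483052 6.01994856]
```

```bash
python3 -c "
from h import *
plan((513.8,196.6,220),1.874)"
```

```text
pos [ 600.6 -180.9   97.9] yaw 1.872 -> delta [ -29.8  386.  -122.9] yaw -0.002 (j6 -1.24)
```

Call:
apply_moves(
  rows=[
    {"hand": -0.2,"delta_pos": [0,0,-15],"yaw": 0},
    {"hand": -0.2,"delta_pos": [0,0,-40],"yaw": 0},
    {"hand": -0.2,"delta_pos": [0,0,-80],"yaw": 0},
    {"hand": -0.2,"delta_pos": [0,20,-115],"yaw": 0},
    {"hand": -0.2,"delta_pos": [-4,50,-120],"yaw": 0},
    {"hand": -0.2,"delta_pos": [-8,90,-120],"yaw": 0},
    {"hand": -0.2,"delta_pos": [-11,130,-120],"yaw": 0},
    {"hand": -0.2,"delta_pos": [-14,170,-120],"yaw": 0},
    {"hand": -0.2,"delta_pos": [-18,210,-120],"yaw": 0},
    {"hand": -0.2,"delta_pos": [-21,250,-120],"yaw": 0},
    {"hand": -0.2,"delta_pos": [-24,280,-120],"yaw": 0},
    {"hand": -0.2,"delta_pos": [-25,290,-120],"yaw": 0},
  ],
)

```text
clock: 5.3
position: [535.2, 107.1, 215.1]
ee_rot: [-0.152, 0.988, 0.001, -0.0]
contact_force: [-0.4, 0.2, -1.4]
gripper_width: 60.5
grasp_force: 65.9
```

Call:
apply_moves(
  rows=[
    {"hand": -0.2,"delta_pos": [0,0,0],"yaw": 0},
    {"hand": -0.2,"delta_pos": [0,0,0],"yaw": 0},
    {"hand": -0.2,"delta_pos": [0,0,0],"yaw": 0},
    {"hand": -0.2,"delta_pos": [0,0,0],"yaw": 0},
  ],
)

```text
clock: 5.63
position: [536.8, 102.4, 215.1]
ee_rot: [-0.149, 0.989, -0.0, -0.0]
contact_force: [-0.8, -0.4, -2.0]
gripper_width: 60.1
grasp_force: 65.9
```

```bash
python3 - <<'E'
from fit import *
im=snap("wrist","w2.png",scale=1.5); s=read_state(); print(s["position"],yaw_now(s),s["contact_force"],rot(s["ee_rot"])[:,2])
p=im["pixels"]; hsv=cv2.cvtColor(p,cv2.COLOR_RGB2HSV)
for q in ("board","tin"): print(q,[(np.round(d["location"]),np.round(ray(im,d["location"],3)[:2],1),round(d["score"],2)) for d in nets.pinpoint("wrist",q)[:2]])
t=snap("top"); hs=cv2.cvtColor(t["pixels"],cv2.COLOR_RGB2HSV)
B=[(a,b,z) for a in(-75,75) for b in(-160,160) for z in(3,13)]
for n,i in(("top",t),("side",snap("side"))):
    h=cv2.cvtColor(i["pixels"],cv2.COLOR_RGB2HSV); k=((h[...,0]<28)&(h[...,1]>50)).astype(np.uint8)
    if n=="side":
        nn,l,st,c=cv2.connectedComponentsWithStats(k); k=(l==l[300,190]).astype(np.uint8)
    else:
        nn,l,st,c=cv2.connectedComponentsWithStats(k); k=(l==l[209,150]).astype(np.uint8)
    k=cv2.morphologyEx(k,cv2.MORPH_CLOSE,np.ones((5,5))); print(n); polyfit(i,k.astype(float),B,(513.8,196.6,.303))
E
```

```text
[536.86053081 102.37736715 215.10528015] 1.8695530111933034 [-0.23117733 -0.70804825 -1.21620329] [-5.67584905e-04 -2.36641013e-04 -9.99999811e-01]
board [(array([177., 357.]), array([514.6, 196.9]), 0.62)]
tin [(array([207., 259.]), array([575.1, 112.2]), 0.93)]
top
fit [ 324.024 -291.253   -0.944] resid 132652 of 140116.0
side
fit [5.15629e+02 1.96485e+02 3.07000e-01] resid 616 of 11170.0
```

View pics/w2.png

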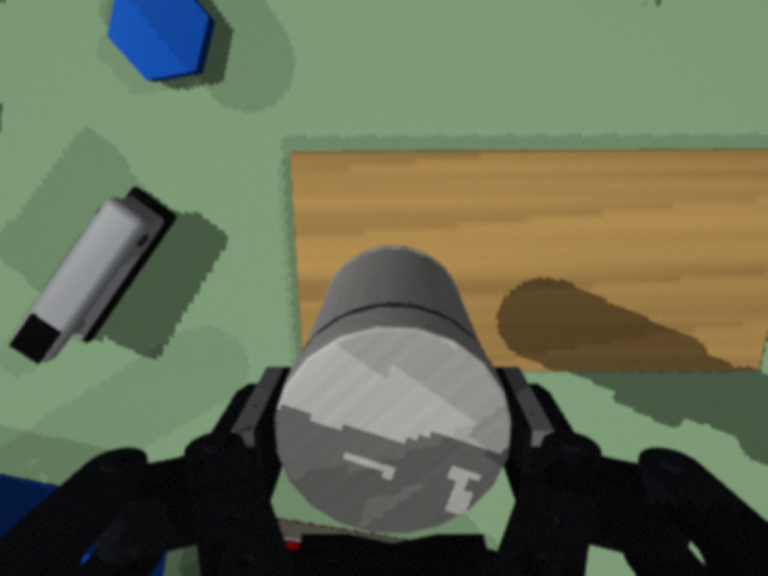

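The wrist picture (×1.5) shows the tin held upright, its lid centre at about (393,429), and the board corner at (292,152).

```bash
python3 - <<'E'
from fit import *
im=snap("wrist"); p=im["pixels"]; h=cv2.cvtColor(p,cv2.COLOR_RGB2HSV)
s=read_state()
c=ray(im,(429/1.5,393.5/1.5),220); M=rot(s["ee_rot"]); print("tin in tool",M.T@(c-s["position"]), c)
k=((h[...,0]<25)&(h[...,1]>85)).astype(np.uint8); k=cv2.medianBlur(k,5)
cols=range(210,505,5); a=np.array([ray(im,(np.argmax(k[:,x])-.5,x),13)[:2] for x in cols],np.float32)
rows=range(110,215,4); b=np.array([ray(im,(y,np.argmax(k[y])-.5),13)[:2] for y in rows],np.float32)
la=cv2.fitLine(a,cv2.DIST_HUBER,0,.01,.01).ravel(); lb=cv2.fitLine(b,cv2.DIST_HUBER,0,.01,.01).ravel(); print(la,lb)
print("angles",np.arctan2(la[1],la[0])%np.pi-np.pi/2,np.arctan2(lb[1],lb[0]))
t=np.linalg.solve(np.c_[la[:2],-lb[:2]],lb[2:]-la[2:]); cor=la[2:]+t[0]*la[:2]
for th in(.300,.307): print("corner",cor,"center",th,cor+R.from_euler("z",th).as_matrix()[:2,:2]@[75,160])
th=.303
for n,v in dict(tin=(0,0),jar=(0,112.5),stap=(0,-96.5)).items(): print(n,np.array([514.6,196.6])+R.from_euler("z",th).as_matrix()[:2,:2]@v)
E
```

```text
tin in tool [ 3.97224898  0.51486022 -4.71910049] [532.95244009 102.43100987 220.        ]
[ 2.9776740e-01 -9.5463848e-01  4.4366049e+02  1.7245386e+02] [9.5304787e-01 3.0281961e-01 5.5144537e+02 4.1338017e+01]
angles 0.30235314 0.3076498
corner [490.58902   22.001633] center 0.3 [514.95602339 197.01948645]
corner [490.58902   22.001633] center 0.307 [513.73031143 197.18576616]
tin [514.6 196.6]
jar [481.03170078 303.97513347]
stap [543.39414111 104.49599663]
```

```bash
python3 -c "
from h import *
plan((517.6,197.6,108),1.874)"
```

```text
pos [536.9 103.1 215.3] yaw 1.871 -> delta [ -9.5  96.  107.3] yaw -0.003 (j6 -1.76)
```

Call:
apply_moves(
  rows=[
    {"hand": -0.2,"delta_pos": [-4,35,0],"yaw": 0},
    {"hand": -0.2,"delta_pos": [-7,70,0],"yaw": 0},
    {"hand": -0.2,"delta_pos": [-9.5,96,5],"yaw": 0},
    {"hand": -0.2,"delta_pos": [-9.5,96,30],"yaw": 0},
    {"hand": -0.2,"delta_pos": [-9.5,96,60],"yaw": 0},
    {"hand": -0.2,"delta_pos": [-9.5,96,85],"yaw": 0},
    {"hand": -0.2,"delta_pos": [-9.5,96,95],"yaw": 0},
    {"hand": -0.2,"delta_pos": [-9.5,96,100],"yaw": 0},
    {"hand": -0.2,"delta_pos": [-9.5,96,103],"yaw": 0},
    {"hand": -0.2,"delta_pos": [-9.5,96,105],"yaw": 0},
    {"hand": -0.2,"delta_pos": [-9.5,96,106],"yaw": 0},
    {"hand": -0.2,"delta_pos": [-9.5,96,106],"yaw": 0},
  ],
)

```text
clock: 6.93
position: [518.1, 198.4, 110.4]
ee_rot: [-0.15, 0.989, 0.0, 0.001]
contact_force: [0.2, -0.5, -2.3]
gripper_width: 60.4
grasp_force: 66.2
```

Call:
apply_moves(
  rows=[
    {"hand": -0.2,"delta_pos": [0,0,1],"yaw": 0},
    {"hand": -0.2,"delta_pos": [0,0,1],"yaw": 0},
    {"hand": -0.2,"delta_pos": [0,0,1],"yaw": 0},
  ],
)

```text
clock: 7.18
position: [517.6, 198.2, 108.7]
ee_rot: [-0.15, 0.989, 0.0, 0.0]
contact_force: [0.3, -0.1, -3.2]
gripper_width: 60.3
grasp_force: 66.2
```

Call:
apply_moves(
  rows=[
    {"hand": -0.2,"delta_pos": [0,0,1],"yaw": 0},
    {"hand": -0.2,"delta_pos": [0,0,1],"yaw": 0},
    {"hand": -0.2,"delta_pos": [0,0,1],"yaw": 0},
  ],
)

```text
clock: 7.43
position: [517.7, 198.3, 107.9]
ee_rot: [-0.15, 0.989, 0.0, 0.0]
contact_force: [-1.4, -0.0, 1.5]
gripper_width: 60.6
grasp_force: 66.6
```

Call:
apply_moves(
  rows=[
    {"hand": 0.5,"delta_pos": [0,0,0],"yaw": 0},
    {"hand": 0.7,"delta_pos": [0,0,0],"yaw": 0},
    {"hand": 1,"delta_pos": [0,0,0],"yaw": 0},
    {"hand": 1,"delta_pos": [0,0,0],"yaw": 0},
    {"hand": 1,"delta_pos": [0,0,0],"yaw": 0},
    {"hand": 1,"delta_pos": [0,0,-20],"yaw": 0},
    {"hand": 1,"delta_pos": [0,0,-50],"yaw": 0},
    {"hand": 1,"delta_pos": [0,0,-90],"yaw": 0},
    {"hand": 1,"delta_pos": [0,0,-130],"yaw": 0},
    {"hand": 1,"delta_pos": [0,0,-142],"yaw": 0},
    {"hand": 1,"delta_pos": [0,0,-142],"yaw": 0},
    {"hand": 1,"delta_pos": [0,0,-142],"yaw": 0},
  ],
)

```text
clock: 8.43
position: [517.4, 198.3, 249.9]
ee_rot: [-0.15, 0.989, 0.001, 0.001]
contact_force: [0.6, 0.2, -1.0]
gripper_width: 85.0
grasp_force: 0.0
```

```bash
cat > lids.py <<'E'
from fit import *
def tin(z=113,near=(250,230)):
    im=snap("wrist"); p=im["pixels"]; h=cv2.cvtColor(p,cv2.COLOR_RGB2HSV)
    c=px(im,(514.5,196.9,z)); return circ(im,(h[...,1]<25)&(p[...,0]>125),z,c[::-1])
def jar(z,guess):
    im=snap("wrist"); p=im["pixels"]; h=cv2.cvtColor(p,cv2.COLOR_RGB2HSV)
    c=px(im,(*guess,z)); return circ(im,(h[...,0]<25)&(h[...,1]>110)&(p[...,0]>90),z,c[::-1])
E
python3 - <<'E'
from lids import *
snap("wrist","w3.png"); 
tin(); plan((602.5,-301.6,250),1.874)
E
```

```text
circ [261.35758267 188.95872292] enc (515.4, 197.7, 30.4) ell [515.3 197.7] [58.9 59.7]
pos [516.6 197.7 247.8] yaw 1.871 -> delta [  65.8 -502.4   -1.8] yaw -0.003 (j6 -1.93)
```

View pics/w3.png

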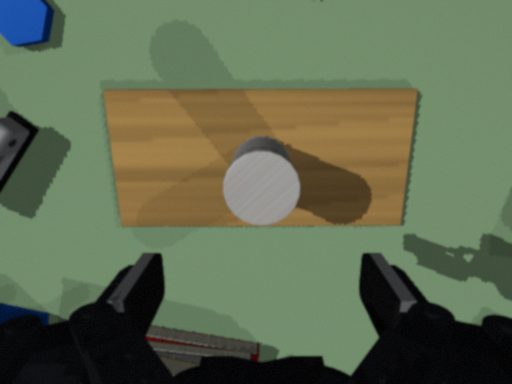

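The wrist picture shows the tin standing on the board, with its lid at (262,188) and the board corners at (105,89), (416,89), (404,226) and (120,226).

```bash
python3 - <<'E'
from fit import *
im=snap("wrist"); h=cv2.cvtColor(im["pixels"],cv2.COLOR_RGB2HSV)
k=((h[...,0]<25)&(h[...,1]>75)).astype(np.uint8); n,l,st,c=cv2.connectedComponentsWithStats(k); k=(l==l[120,330]).astype(np.uint8)
cn=max(cv2.findContours(k,0,1)[0],key=cv2.contourArea); k=cv2.fillConvexPoly(np.zeros_like(k),cv2.convexHull(cn),1)
# box-only mask: hull of wood
B=[(a,b,z) for a in(-75,75) for b in(-160,160) for z in(3,13)]
polyfit(im,k.astype(float),B,(514.5,196.9,.304))
w=np.array([ray(im,(v,u),13)[:2] for u,v in cn[:,0]],np.float32); print(cv2.minAreaRect(w))
E
```

```text
fit [5.14327e+02 1.96885e+02 2.99000e-01] resid 1193 of 40950.0
((513.684814453125, 196.6138916015625), (147.3578643798828, 318.3410339355469), 17.288881301879883)
```

Call:
apply_moves(
  rows=[
    {"hand": 1,"delta_pos": [65.8,-502,-3],"yaw": 0},
    {"hand": 1,"delta_pos": [65.8,-502,-3],"yaw": 0},
    {"hand": 1,"delta_pos": [65.8,-502,-3],"yaw": 0},
    {"hand": 1,"delta_pos": [65.8,-502,-3],"yaw": 0},
    {"hand": 1,"delta_pos": [65.8,-502,-3],"yaw": 0},
    {"hand": 1,"delta_pos": [65.8,-502,-3],"yaw": 0},
    {"hand": 1,"delta_pos": [65.8,-502,-3],"yaw": 0},
    {"hand": 1,"delta_pos": [65.8,-502,-3],"yaw": 0},
    {"hand": 1,"delta_pos": [65.8,-502,-3],"yaw": 0},
    {"hand": 1,"delta_pos": [65.8,-502,-3],"yaw": 0},
    {"hand": 1,"delta_pos": [65.8,-502,-3],"yaw": 0},
    {"hand": 1,"delta_pos": [65.8,-502,-3],"yaw": 0},
  ],
)

```text
clock: 9.58
position: [601.8, -296.6, 250.2]
ee_rot: [-0.15, 0.989, 0.001, -0.002]
contact_force: [1.1, -0.3, 1.1]
gripper_width: 85.6
grasp_force: 0.0
```

```bash
python3 - <<'E'
from h import *
for i in range(3): plan((602.5,-301.6,250),1.872)
E
```

```text
pos [ 601.8 -296.6  250.2] yaw 1.872 -> delta [ 0.8 -5.   0.2] yaw -0.000 (j6 -1.05)
pos [ 601.8 -296.6  250.2] yaw 1.872 -> delta [ 0.8 -5.   0.2] yaw -0.000 (j6 -1.05)
pos [ 601.8 -296.6  250.2] yaw 1.872 -> delta [ 0.8 -5.   0.2] yaw -0.000 (j6 -1.05)
```

Call:
apply_moves(
  rows=[
    {"hand": 1,"delta_pos": [0,0,0],"yaw": 0},
    {"hand": 1,"delta_pos": [0,0,0],"yaw": 0},
    {"hand": 1,"delta_pos": [0,0,0],"yaw": 0},
  ],
)

```text
clock: 9.83
position: [601.6, -294.6, 250.2]
ee_rot: [-0.149, 0.989, 0.001, -0.002]
contact_force: [-0.1, -0.3, -0.5]
gripper_width: 85.0
grasp_force: 0.0
```

```bash
python3 - <<'E'
from lids import *
c=jar(85,(602.5,-301.6)); plan((*c,78),1.872)
E
```

```text
circ [252.23759981 179.42100169] enc (602.1, -302.6, 32.6) ell [ 602.1 -302.3] [63.1 63.8]
pos [ 601.9 -293.9  251. ] yaw 1.872 -> delta [  1.9  -8.3 173. ] yaw 0.000 (j6 -1.06)
```

Call:
apply_moves(
  rows=[
    {"hand": 1,"delta_pos": [1.5,-8,20],"yaw": 0},
    {"hand": 1,"delta_pos": [1.5,-8,60],"yaw": 0},
    {"hand": 1,"delta_pos": [1.5,-8,95],"yaw": 0},
    {"hand": 1,"delta_pos": [1.5,-8,130],"yaw": 0},
    {"hand": 1,"delta_pos": [1.5,-8,155],"yaw": 0},
    {"hand": 1,"delta_pos": [1.5,-8,168],"yaw": 0},
    {"hand": 1,"delta_pos": [1.5,-8,173],"yaw": 0},
    {"hand": 1,"delta_pos": [1.5,-8,173],"yaw": 0},
    {"hand": 0.2,"delta_pos": [1.5,-8,173],"yaw": 0},
    {"hand": 0.2,"delta_pos": [1.5,-8,173],"yaw": 0},
    {"hand": -0.2,"delta_pos": [1.5,-8,173],"yaw": 0},
    {"hand": -0.2,"delta_pos": [1.5,-8,173],"yaw": 0},
  ],
)

```text
clock: 10.88
position: [604.6, -302.5, 81.8]
ee_rot: [-0.15, 0.989, -0.001, 0.002]
contact_force: [0.2, 3.7, 5.7]
gripper_width: 63.5
grasp_force: 66.8
```

Call:
apply_moves(
  rows=[
    {"hand": -0.2,"delta_pos": [0,0,0],"yaw": 0},
    {"hand": -0.2,"delta_pos": [0,0,0],"yaw": 0},
    {"hand": -0.2,"delta_pos": [0,0,0],"yaw": 0},
  ],
)

```text
clock: 11.13
position: [604.6, -302.5, 81.8]
ee_rot: [-0.15, 0.989, -0.001, 0.002]
contact_force: [-0.8, 2.8, 6.5]
gripper_width: 63.1
grasp_force: 66.8
```

```bash
python3 - <<'E'
from h import *
plan((480.9,304.2,220),1.872)
E
```

```text
pos [ 604.6 -302.5   81.8] yaw 1.872 -> delta [ -62.6  615.8 -139.3] yaw 0.000 (j6 -1.04)
```

Call:
apply_moves(
  rows=[
    {"hand": -0.2,"delta_pos": [0,0,-15],"yaw": 0},
    {"hand": -0.2,"delta_pos": [0,0,-45],"yaw": 0},
    {"hand": -0.2,"delta_pos": [0,0,-85],"yaw": 0},
    {"hand": -0.2,"delta_pos": [0,0,-125],"yaw": 0},
    {"hand": -0.2,"delta_pos": [0,15,-155],"yaw": 0},
    {"hand": -0.2,"delta_pos": [-3,45,-172],"yaw": 0},
    {"hand": -0.2,"delta_pos": [-7,80,-172],"yaw": 0},
    {"hand": -0.2,"delta_pos": [-11,120,-172],"yaw": 0},
    {"hand": -0.2,"delta_pos": [-15,160,-172],"yaw": 0},
    {"hand": -0.2,"delta_pos": [-19,200,-172],"yaw": 0},
    {"hand": -0.2,"delta_pos": [-23,240,-172],"yaw": 0},
    {"hand": -0.2,"delta_pos": [-27,280,-172],"yaw": 0},
  ],
)

```text
clock: 12.13
position: [544.5, -25.7, 250.7]
ee_rot: [-0.149, 0.989, 0.0, -0.001]
contact_force: [0.8, -0.1, -2.2]
gripper_width: 63.3
grasp_force: 67.0
```

Call:
apply_moves(
  rows=[
    {"hand": -0.2,"delta_pos": [-4,40,0],"yaw": 0},
    {"hand": -0.2,"delta_pos": [-8,80,0],"yaw": 0},
    {"hand": -0.2,"delta_pos": [-12,120,0],"yaw": 0},
    {"hand": -0.2,"delta_pos": [-16,160,0],"yaw": 0},
    {"hand": -0.2,"delta_pos": [-20,200,0],"yaw": 0},
    {"hand": -0.2,"delta_pos": [-24,240,0],"yaw": 0},
    {"hand": -0.2,"delta_pos": [-28,275,0],"yaw": 0},
    {"hand": -0.2,"delta_pos": [-32,305,0],"yaw": 0},
    {"hand": -0.2,"delta_pos": [-34,325,0],"yaw": 0},
    {"hand": -0.2,"delta_pos": [-35,333,0],"yaw": 0},
    {"hand": -0.2,"delta_pos": [-35,333,0],"yaw": 0},
    {"hand": -0.2,"delta_pos": [-35,333,0],"yaw": 0},
  ],
)

```text
clock: 13.13
position: [480.3, 300.5, 250.7]
ee_rot: [-0.15, 0.989, -0.0, -0.001]
contact_force: [0.1, -1.0, -3.4]
gripper_width: 63.4
grasp_force: 67.1
```

```bash
python3 - <<'E'
from lids import *
s=read_state(); im=snap("wrist"); zt=s["position"][2]-78.8+82
p=im["pixels"]; h=cv2.cvtColor(p,cv2.COLOR_RGB2HSV)
c=circ(im,(h[...,0]<25)&(h[...,1]>110)&(p[...,0]>50)&(np.arange(384)[:,None]>215),zt,(262,285))
M=rot(s["ee_rot"]);print("in tool",M.T@(np.array([*c,zt])-s["position"]),s["contact_force"],s["gripper_width"])
cv2.imwrite("pics/w4.png",p[...,::-1])
plan((480.9,304.2,91.8),1.873)
E
```

```text
circ [258.3921191  279.38946437] enc (476.4, 291.5, 40.4) ell [476.9 297.4] [60.8 74.1]
in tool [ 4.23847022 -2.01433968 -3.19157877] [ 0.07702115 -0.97921126 -3.44602162] 63.36687195610271
pos [480.6 300.  250.9] yaw 1.871 -> delta [ -1.7   4.  159.1] yaw -0.002 (j6 -2.11)
```

View pics/w4.png

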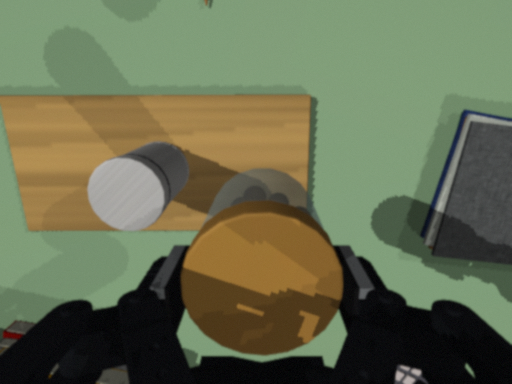

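The wrist picture shows the jar held with its lid centred near (262,278), clear of the tin at (130,190).

Call:
apply_moves(
  rows=[
    {"hand": -0.2,"delta_pos": [-4,4.5,10],"yaw": 0},
    {"hand": -0.2,"delta_pos": [-4,4.5,40],"yaw": 0},
    {"hand": -0.2,"delta_pos": [-4,4.5,75],"yaw": 0},
    {"hand": -0.2,"delta_pos": [-4,4.5,110],"yaw": 0},
    {"hand": -0.2,"delta_pos": [-4,4.5,135],"yaw": 0},
    {"hand": -0.2,"delta_pos": [-4,4.5,147],"yaw": 0},
    {"hand": -0.2,"delta_pos": [-4,4.5,152],"yaw": 0},
    {"hand": -0.2,"delta_pos": [-4,4.5,154],"yaw": 0},
    {"hand": -0.2,"delta_pos": [-4,4.5,155],"yaw": 0},
    {"hand": -0.2,"delta_pos": [-4,4.5,156],"yaw": 0},
    {"hand": -0.2,"delta_pos": [-4,4.5,156],"yaw": 0},
    {"hand": -0.2,"delta_pos": [-4,4.5,156],"yaw": 0},
  ],
)

```text
clock: 14.18
position: [483.7, 307.0, 96.3]
ee_rot: [-0.15, 0.989, 0.001, 0.001]
contact_force: [0.4, 0.9, -3.5]
gripper_width: 63.2
grasp_force: 66.9
```

Call:
apply_moves(
  rows=[
    {"hand": -0.2,"delta_pos": [0,0,0.5],"yaw": 0},
    {"hand": -0.2,"delta_pos": [0,0,1],"yaw": 0},
    {"hand": -0.2,"delta_pos": [0,0,1.5],"yaw": 0},
    {"hand": -0.2,"delta_pos": [0,0,2],"yaw": 0},
    {"hand": -0.2,"delta_pos": [0,0,2],"yaw": 0},
  ],
)

```text
clock: 14.6
position: [483.2, 306.6, 93.2]
ee_rot: [-0.15, 0.989, -0.0, -0.0]
contact_force: [-0.2, -0.3, -3.0]
gripper_width: 63.2
grasp_force: 66.9
```

Call:
apply_moves(
  rows=[
    {"hand": -0.2,"delta_pos": [0,-1,0],"yaw": 0},
    {"hand": -0.2,"delta_pos": [0,-1,0.5],"yaw": 0},
    {"hand": -0.2,"delta_pos": [0,-1,1],"yaw": 0},
    {"hand": -0.2,"delta_pos": [0,-1,1.5],"yaw": 0},
    {"hand": -0.2,"delta_pos": [0,-1,1.5],"yaw": 0},
    {"hand": -0.2,"delta_pos": [0,-1,1.5],"yaw": 0},
  ],
)

```text
clock: 15.1
position: [483.6, 305.7, 91.9]
ee_rot: [-0.15, 0.989, -0.0, 0.0]
contact_force: [-0.6, -0.5, -1.4]
gripper_width: 62.8
grasp_force: 67.2
```

Call:
apply_moves(
  rows=[
    {"hand": -0.2,"delta_pos": [0,0,0.6],"yaw": 0},
    {"hand": -0.2,"delta_pos": [0,0,0.6],"yaw": 0},
    {"hand": -0.2,"delta_pos": [0,0,0.6],"yaw": 0},
  ],
)

```text
clock: 15.35
position: [483.7, 305.8, 91.8]
ee_rot: [-0.15, 0.989, 0.0, 0.0]
contact_force: [-0.5, -1.2, 3.3]
gripper_width: 63.3
grasp_force: 67.6
```

Call:
apply_moves(
  rows=[
    {"hand": 0.5,"delta_pos": [0,0,0],"yaw": 0},
    {"hand": 0.7,"delta_pos": [0,0,0],"yaw": 0},
    {"hand": 1,"delta_pos": [0,0,0],"yaw": 0},
    {"hand": 1,"delta_pos": [0,0,0],"yaw": 0},
    {"hand": 1,"delta_pos": [0,0,0],"yaw": 0},
    {"hand": 1,"delta_pos": [0,0,-20],"yaw": 0},
    {"hand": 1,"delta_pos": [0,0,-50],"yaw": 0},
    {"hand": 1,"delta_pos": [0,0,-90],"yaw": 0},
    {"hand": 1,"delta_pos": [0,0,-130],"yaw": 0},
    {"hand": 1,"delta_pos": [0,0,-158],"yaw": 0},
    {"hand": 1,"delta_pos": [0,0,-158],"yaw": 0},
    {"hand": 1,"delta_pos": [0,0,-158],"yaw": 0},
  ],
)

```text
clock: 16.35
position: [484.0, 306.3, 251.4]
ee_rot: [-0.15, 0.989, 0.002, 0.002]
contact_force: [0.6, 0.5, -0.7]
gripper_width: 85.3
grasp_force: 0.0
```

```bash
python3 - <<'E'
from lids import *
im=snap("wrist"); cv2.imwrite("pics/w5.png",im["pixels"][...,::-1])
p=im["pixels"]; h=cv2.cvtColor(p,cv2.COLOR_RGB2HSV); c=px(im,(480.9,304.5,95)); print(c)
print([h[int(c[0])+d,int(c[1])] for d in(-45,0,10)])
tin()
for d in nets.pinpoint("wrist","jar")[:2]: print(d["score"],ray(im,d["location"],13))
plan((598,-76,250),1.87)
E
```

```text
[np.float64(179.8861396473405), np.float64(259.6602755578773)]
[array([ 21,  89, 106], dtype=uint8), array([ 18, 170, 144], dtype=uint8), array([ 18, 170, 144], dtype=uint8)]
circ [118.83910434 188.87280702] enc (515.3, 198.4, 30.2) ell [515.5 198.3] [58.9 59.2]
0.63 [484.32248184 310.68268296  13.        ]
pos [482.9 305.2 247.6] yaw 1.871 -> delta [   2.9 -398.2   -2. ] yaw 0.001 (j6 -2.12)
```

View pics/w5.png

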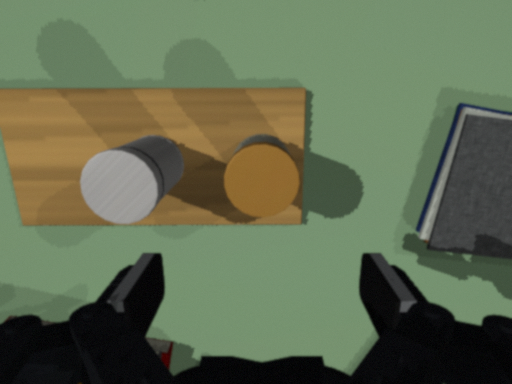

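The wrist picture shows the jar standing at (262,178) on the board's left part and the tin at (122,186). Next is the stapler.

Call:
apply_moves(
  rows=[
    {"hand": 1,"delta_pos": [3,-40,0],"yaw": 0},
    {"hand": 1,"delta_pos": [3,-80,0],"yaw": 0},
    {"hand": 1,"delta_pos": [3,-120,0],"yaw": 0},
    {"hand": 1,"delta_pos": [3,-160,0],"yaw": 0},
    {"hand": 1,"delta_pos": [3,-200,0],"yaw": 0},
    {"hand": 1,"delta_pos": [3,-240,0],"yaw": 0},
    {"hand": 1,"delta_pos": [3,-280,0],"yaw": 0},
    {"hand": 1,"delta_pos": [3,-320,0],"yaw": 0},
    {"hand": 1,"delta_pos": [3,-360,0],"yaw": 0},
    {"hand": 1,"delta_pos": [3,-398,0],"yaw": 0},
    {"hand": 1,"delta_pos": [3,-398,0],"yaw": 0},
    {"hand": 1,"delta_pos": [3,-398,0],"yaw": 0},
  ],
)

```text
clock: 17.5
position: [598.2, -77.4, 246.7]
ee_rot: [-0.148, 0.989, 0.0, -0.002]
contact_force: [-0.4, 0.3, -0.0]
gripper_width: 85.5
grasp_force: 0.0
```

```bash
python3 - <<'E'
from fit import *
im=snap("wrist"); print(read_state()["position"])
for d in nets.pinpoint("wrist","stapler")[:2]: print(d["score"],d["location"],ray(im,d["location"],3))
c=px(im,(598,-76,20)); r,q=int(c[0]),int(c[1]); r0,q0=max(r-75,0),max(q-75,0); print(r0,q0)
cv2.imwrite("pics/st2.png",cv2.resize(im["pixels"][r0:r0+150,q0:q0+150,::-1],None,fx=4,fy=4,interpolation=cv2.INTER_CUBIC))
E
```

```text
[598.04135383 -76.07535859 247.10118752]
0.73 [165.1, 262.2] [598.39638618 -76.02193403   3.        ]
93 187
```

View pics/st2.png

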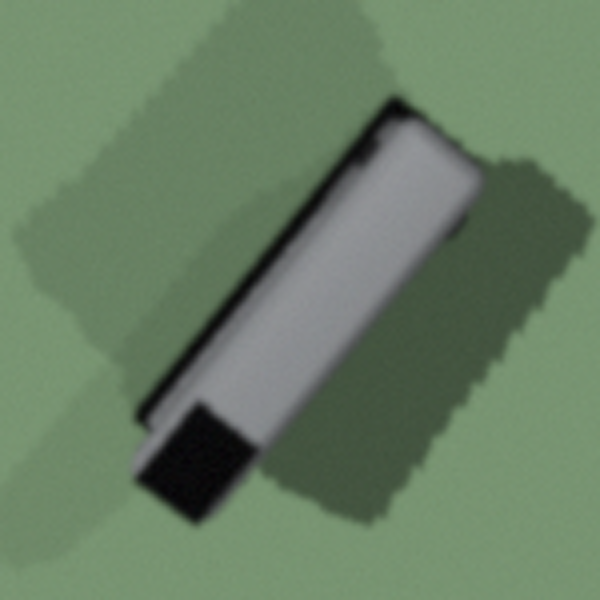

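The crop shows the stapler with its nose at lower left (195,465) and its left base edge running from (395,97) to (137,418).

```bash
python3 - <<'E'
from h import *
im=imaging.get_image("wrist"); f=lambda u,v,z: ray(im,(93+v/4,187+u/4),z)[:2]
for z in(3,8):
    a,b=f(395,97,z),f(137,418,z); d=b-a; L=np.hypot(*d); d/=L; th=np.arctan2(d[1],d[0])
    for side in(1,):
        nrm=np.array([-d[1],d[0]]); m=(a+b)/2
        print(z,"len",L,"ang",th,"mid",m,"center",m+16*nrm,m-16*nrm)
a,b=f(482,180,45),f(262,447,48); print(np.arctan2(*(b-a)[::-1]),a,b)
a,b=f(410,120,45),f(200,400,48); print(np.arctan2(*(b-a)[::-1]),a,b)
a,b=f(135,480,50),f(198,524,50); print(a,b,(a+b)/2)
s=read_state(); th=-.43
E
```

```text
3 len 113.94323145277761 ang -0.37449156016477625 mid [595.28750769 -86.01712462] center [601.14029768 -71.12602496] [ 589.4347177  -100.90822429]
8 len 112.37039108428033 ang -0.3744915601647766 mid [594.33722308 -86.16986717] center [600.19001307 -71.2787675 ] [ 588.48443308 -101.06096684]
-0.37322706248416 [552.57977556 -43.00723416] [631.23072639 -73.80540196]
-0.3397349740749987 [544.38868999 -63.84155837] [624.04516854 -91.99524199]
[ 648.3401879 -101.7812401] [655.02731632 -83.46022331] [651.68375211 -92.62073171]
```

```bash
python3 -c "
from h import *
plan((600.5,-72,44),1.198)"
```

```text
pos [598.1 -74.6 248.2] yaw 1.873 -> delta [ -3.4   1.6 204.1] yaw 0.675 (j6 -1.41)
```

Call:
apply_moves(
  rows=[
    {"hand": 1,"delta_pos": [-3.4,2,0],"yaw": 0.12},
    {"hand": 1,"delta_pos": [-3.4,2,20],"yaw": 0.24},
    {"hand": 1,"delta_pos": [-3.4,2,40],"yaw": 0.36},
    {"hand": 1,"delta_pos": [-3.4,2,70],"yaw": 0.48},
    {"hand": 1,"delta_pos": [-3.4,2,95],"yaw": 0.6},
    {"hand": 1,"delta_pos": [-3.4,2,120],"yaw": 0.675},
    {"hand": 1,"delta_pos": [-3.4,2,150],"yaw": 0.675},
    {"hand": 1,"delta_pos": [-3.4,2,180],"yaw": 0.675},
    {"hand": 1,"delta_pos": [-3.4,2,197],"yaw": 0.675},
    {"hand": 1,"delta_pos": [-3.4,2,203],"yaw": 0.675},
    {"hand": 1,"delta_pos": [-3.4,2,203],"yaw": 0.675},
    {"hand": 1,"delta_pos": [-3.4,2,203],"yaw": 0.675},
  ],
)

```text
clock: 18.65
position: [602.0, -71.5, 47.0]
ee_rot: [0.185, 0.983, 0.0, 0.001]
contact_force: [-0.0, 0.2, 0.3]
gripper_width: 85.4
grasp_force: 0.0
```

Call:
apply_moves(
  rows=[
    {"hand": 0.3,"delta_pos": [0,0,0],"yaw": 0},
    {"hand": 0,"delta_pos": [0,0,0],"yaw": 0},
    {"hand": -0.3,"delta_pos": [0,0,0],"yaw": 0},
    {"hand": -0.7,"delta_pos": [0,0,0],"yaw": 0},
    {"hand": -0.7,"delta_pos": [0,0,0],"yaw": 0},
    {"hand": -0.7,"delta_pos": [0,0,0],"yaw": 0},
    {"hand": -0.7,"delta_pos": [0,0,0],"yaw": 0},
    {"hand": -0.7,"delta_pos": [0,0,0],"yaw": 0},
  ],
)

```text
clock: 19.32
position: [601.4, -72.7, 47.0]
ee_rot: [0.186, 0.983, -0.0, 0.0]
contact_force: [-2.1, -1.6, 6.1]
gripper_width: 25.4
grasp_force: 58.8
```

```bash
python3 -c "
from h import *
plan((543.5,103.5,200),1.872)"
```

```text
pos [601.4 -72.7  47. ] yaw 1.197 -> delta [ 118.2  142.8 -153.1] yaw -0.675 (j6 -2.09)
```

Call:
apply_moves(
  rows=[
    {"hand": -0.7,"delta_pos": [0,0,-15],"yaw": 0},
    {"hand": -0.7,"delta_pos": [0,0,-45],"yaw": 0},
    {"hand": -0.7,"delta_pos": [0,0,-85],"yaw": 0},
    {"hand": -0.7,"delta_pos": [0,0,-125],"yaw": 0},
    {"hand": -0.7,"delta_pos": [15,18,-153],"yaw": -0.1},
    {"hand": -0.7,"delta_pos": [35,42,-153],"yaw": -0.22},
    {"hand": -0.7,"delta_pos": [55,68,-153],"yaw": -0.34},
    {"hand": -0.7,"delta_pos": [75,92,-153],"yaw": -0.46},
    {"hand": -0.7,"delta_pos": [95,116,-153],"yaw": -0.58},
    {"hand": -0.7,"delta_pos": [112,136,-153],"yaw": -0.675},
    {"hand": -0.7,"delta_pos": [118,145.5,-153],"yaw": -0.675},
    {"hand": -0.7,"delta_pos": [118,145.5,-153],"yaw": -0.675},
  ],
)

```text
clock: 20.32
position: [543.9, 108.3, 198.6]
ee_rot: [-0.151, 0.989, 0.0, -0.0]
contact_force: [-0.1, -0.3, -1.3]
gripper_width: 25.2
grasp_force: 59.3
```

Call:
apply_moves(
  rows=[
    {"hand": -0.7,"delta_pos": [0,0,0],"yaw": 0},
    {"hand": -0.7,"delta_pos": [0,0,0],"yaw": 0},
    {"hand": -0.7,"delta_pos": [0,0,0],"yaw": 0},
  ],
)

```text
clock: 20.57
position: [544.8, 105.1, 198.8]
ee_rot: [-0.149, 0.989, -0.0, -0.0]
contact_force: [0.8, 0.5, -1.5]
gripper_width: 25.5
grasp_force: 59.3
```

```bash
python3 - <<'E'
from h import *
im=imaging.get_image("wrist"); cv2.imwrite("pics/w6.png",im["pixels"][...,::-1])
plan((544.5,106,57),1.873)
E
```

```text
pos [544.8 105.1 198.9] yaw 1.869 -> delta [ -0.    1.  141.9] yaw -0.004 (j6 -1.75)
```

View pics/w6.png

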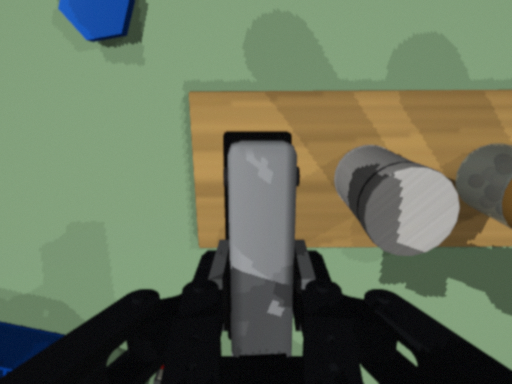

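The wrist picture shows the stapler held straight, parallel to the board's short edge, with its rear at (260,140) and the tin clear at (410,207).

Call:
apply_moves(
  rows=[
    {"hand": -0.7,"delta_pos": [0,1,15],"yaw": 0},
    {"hand": -0.7,"delta_pos": [0,1,45],"yaw": 0},
    {"hand": -0.7,"delta_pos": [0,1,80],"yaw": 0},
    {"hand": -0.7,"delta_pos": [0,1,110],"yaw": 0},
    {"hand": -0.7,"delta_pos": [0,1,127],"yaw": 0},
    {"hand": -0.7,"delta_pos": [0,1,133],"yaw": 0},
    {"hand": -0.7,"delta_pos": [0,1,136],"yaw": 0},
    {"hand": -0.7,"delta_pos": [0,1,138],"yaw": 0},
    {"hand": -0.7,"delta_pos": [0,1,139],"yaw": 0},
    {"hand": -0.7,"delta_pos": [0,1,140],"yaw": 0},
    {"hand": -0.7,"delta_pos": [0,1,140],"yaw": 0},
    {"hand": -0.7,"delta_pos": [0,1,140],"yaw": 0},
  ],
)

```text
clock: 21.62
position: [544.7, 107.3, 60.1]
ee_rot: [-0.15, 0.989, 0.0, 0.001]
contact_force: [-0.4, 0.2, -1.8]
gripper_width: 25.2
grasp_force: 59.3
```

Call:
apply_moves(
  rows=[
    {"hand": -0.7,"delta_pos": [0,0,0.5],"yaw": 0},
    {"hand": -0.7,"delta_pos": [0,0,1],"yaw": 0},
    {"hand": -0.7,"delta_pos": [0,0,1],"yaw": 0},
    {"hand": -0.7,"delta_pos": [0,0,1],"yaw": 0},
  ],
)

```text
clock: 21.95
position: [544.3, 107.2, 58.2]
ee_rot: [-0.15, 0.989, 0.0, 0.0]
contact_force: [-0.5, 0.0, -1.5]
gripper_width: 25.3
grasp_force: 59.3
```

Call:
apply_moves(
  rows=[
    {"hand": -0.7,"delta_pos": [0,-1,0],"yaw": 0},
    {"hand": -0.7,"delta_pos": [0,-1,0.5],"yaw": 0},
    {"hand": -0.7,"delta_pos": [0,-1,1],"yaw": 0},
    {"hand": -0.7,"delta_pos": [0,-1,1.5],"yaw": 0},
    {"hand": -0.7,"delta_pos": [0,-1,1.5],"yaw": 0},
    {"hand": -0.7,"delta_pos": [0,-1,1.5],"yaw": 0},
  ],
)

```text
clock: 22.45
position: [544.7, 106.1, 57.0]
ee_rot: [-0.15, 0.989, -0.0, 0.0]
contact_force: [-0.5, -0.9, 1.1]
gripper_width: 25.3
grasp_force: 59.5
```

Call:
apply_moves(
  rows=[
    {"hand": -0.3,"delta_pos": [0,0,0],"yaw": 0},
    {"hand": 0,"delta_pos": [0,0,0],"yaw": 0},
    {"hand": 0.2,"delta_pos": [0,0,0],"yaw": 0},
    {"hand": 0.2,"delta_pos": [0,0,0],"yaw": 0},
    {"hand": 0.2,"delta_pos": [0,0,-15],"yaw": 0},
    {"hand": 0.2,"delta_pos": [0,0,-50],"yaw": 0},
    {"hand": 0.2,"delta_pos": [0,0,-90],"yaw": 0},
    {"hand": 0.2,"delta_pos": [0,0,-130],"yaw": 0},
    {"hand": 0.6,"delta_pos": [0,0,-170],"yaw": 0},
    {"hand": 1,"delta_pos": [0,0,-193],"yaw": 0},
    {"hand": 1,"delta_pos": [0,0,-193],"yaw": 0},
    {"hand": 1,"delta_pos": [0,0,-193],"yaw": 0},
  ],
)

```text
clock: 23.45
position: [545.0, 106.5, 251.4]
ee_rot: [-0.15, 0.989, 0.001, 0.002]
contact_force: [-0.8, 0.6, -0.2]
gripper_width: 85.4
grasp_force: 0.0
```

```bash
python3 - <<'E'
from lids import *
im=snap("wrist"); cv2.imwrite("pics/w7.png",im["pixels"][...,::-1])
tin()
h=cv2.cvtColor(im["pixels"],cv2.COLOR_RGB2HSV); circ(im,(h[...,0]<25)&(h[...,1]>145),95,px(im,(481,305,95))[::-1])
for d in nets.pinpoint("wrist","stapler")[:2]: print(d["score"],ray(im,d["location"],13))
plan((446,-65.6,200),1.873)
E
```

```text
circ [381.7757562  189.61109848] enc (515.7, 197.2, 30.6) ell [515.5 197.2] [59.2 60.2]
circ [489.5696452  181.16031537] enc (484.7, 297.8, 33.9) ell [486.2 291. ] [43.9 69.1]
0.84 [546.93941151 106.63960696  13.        ]
pos [543.8 105.9 248. ] yaw 1.871 -> delta [ 144.  -134.9   48.5] yaw -0.002 (j6 -1.75)
```

View pics/w7.png

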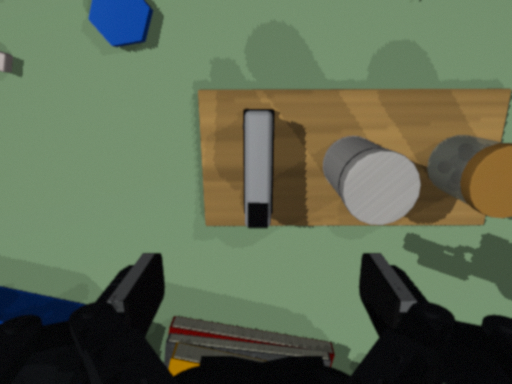

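The wrist picture shows the stapler standing straight at (258,165), the tin at (380,187) and the jar at (495,180), all in one row. Next is the hexagon.

Call:
apply_moves(
  rows=[
    {"hand": 1,"delta_pos": [28,-27,8],"yaw": 0.1},
    {"hand": 1,"delta_pos": [56,-54,16],"yaw": 0.2},
    {"hand": 1,"delta_pos": [84,-80,24],"yaw": 0.3},
    {"hand": 1,"delta_pos": [112,-106,32],"yaw": 0.36},
    {"hand": 1,"delta_pos": [140,-130,40],"yaw": 0.36},
    {"hand": 1,"delta_pos": [144,-135,48],"yaw": 0.36},
    {"hand": 1,"delta_pos": [144,-135,48],"yaw": 0.36},
    {"hand": 1,"delta_pos": [144,-135,48],"yaw": 0.36},
    {"hand": 1,"delta_pos": [144,-135,48],"yaw": 0.36},
  ],
)

```text
clock: 24.35
position: [448.0, -64.9, 201.6]
ee_rot: [0.029, 1.0, -0.0, 0.0]
contact_force: [0.0, 0.4, -0.1]
gripper_width: 85.4
grasp_force: 0.0
```

```bash
python3 - <<'E'
from fit import *
im=snap("wrist"); p=im["pixels"]; hsv=cv2.cvtColor(p,cv2.COLOR_RGB2HSV)
m=((hsv[...,0]>100)&(hsv[...,0]<125)&(hsv[...,1]>130)).astype(np.uint8)
n,l,st,c=cv2.connectedComponentsWithStats(m); g=px(im,(446,-66,9)); i=l[int(g[0]),int(g[1])]; print(g,c[i],st[i])
v=min((polyfit(im,(l==i).astype(float),HEX,(446,-65.6,a)) for a in(.7,.95)),key=lambda v:0)
plan((*v[:2],60),v[2]+np.pi/6)
E
```

```text
[np.float64(172.6590181449115), np.float64(260.20167941278135)] [260.67506484 172.63690256] [ 233  142   57   62 2699]
fit [446.286 -65.554   0.975] resid 179 of 2699.0
fit [446.184 -65.533   0.982] resid 179 of 2699.0
pos [448.2 -64.6 201.8] yaw 1.513 -> delta [  1.9  -1.  141.8] yaw 0.014 (j6 -1.85)
```

Call:
apply_moves(
  rows=[
    {"hand": 0.7,"delta_pos": [1.5,-1,30],"yaw": 0.01},
    {"hand": 0.7,"delta_pos": [1.5,-1,65],"yaw": 0.01},
    {"hand": 0.7,"delta_pos": [1.5,-1,100],"yaw": 0.01},
    {"hand": 0.7,"delta_pos": [1.5,-1,130],"yaw": 0.01},
    {"hand": 0.7,"delta_pos": [1.5,-1,155],"yaw": 0.01},
    {"hand": 0.7,"delta_pos": [1.5,-1,165],"yaw": 0.01},
    {"hand": 0.7,"delta_pos": [1.5,-1,170],"yaw": 0.01},
    {"hand": 0.7,"delta_pos": [1.5,-1,172],"yaw": 0.01},
    {"hand": 0.7,"delta_pos": [1.5,-1,172],"yaw": 0.01},
    {"hand": 0.7,"delta_pos": [1.5,-1,172],"yaw": 0.01},
  ],
)

```text
clock: 25.23
position: [446.6, -65.9, 30.5]
ee_rot: [0.034, 0.999, 0.0, 0.001]
contact_force: [0.1, -0.3, 1.0]
gripper_width: 72.8
grasp_force: 0.0
```

```bash
python3 - <<'E'
from h import *
im=imaging.get_image("wrist"); cv2.imwrite("pics/w8.png",im["pixels"][150:,90:430,::-1])
plan((446.2,-65.5,28),.98+np.pi/6)
E
```

```text
pos [446.6 -66.   30.7] yaw 1.502 -> delta [0.4 0.4 2.7] yaw -0.001 (j6 -1.85)
```

View pics/w8.png

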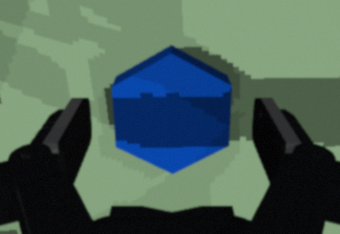

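The crop shows the open fingers either side of the hexagon's two flats, with the hexagon centred at (172,110).

Call:
apply_moves(
  rows=[
    {"hand": 0.4,"delta_pos": [0,0,0],"yaw": 0},
    {"hand": 0.4,"delta_pos": [0,0,1],"yaw": 0},
    {"hand": 0.4,"delta_pos": [0,0,2],"yaw": 0},
    {"hand": 0.4,"delta_pos": [0,0,3],"yaw": 0},
    {"hand": 0.4,"delta_pos": [0,0,3],"yaw": 0},
    {"hand": 0.4,"delta_pos": [0,0,3],"yaw": 0},
  ],
)

```text
clock: 25.78
position: [445.5, -66.4, 26.6]
ee_rot: [0.035, 0.999, -0.0, -0.0]
contact_force: [-0.5, 0.5, 0.2]
gripper_width: 60.0
grasp_force: 0.0
```

Call:
apply_moves(
  rows=[
    {"hand": 0.4,"delta_pos": [0,0,1],"yaw": 0},
    {"hand": 0.4,"delta_pos": [0,0,1.5],"yaw": 0},
    {"hand": 0.4,"delta_pos": [0,0,1.5],"yaw": 0},
    {"hand": 0.2,"delta_pos": [0,0,1.5],"yaw": 0},
    {"hand": 0.1,"delta_pos": [0,0,1.5],"yaw": 0},
    {"hand": -0.1,"delta_pos": [0,0,1.5],"yaw": 0},
    {"hand": -0.1,"delta_pos": [0,0,1.5],"yaw": 0},
    {"hand": -0.1,"delta_pos": [0,0,1.5],"yaw": 0},
    {"hand": -0.1,"delta_pos": [0,0,1.5],"yaw": 0},
    {"hand": -0.1,"delta_pos": [0,0,1.5],"yaw": 0},
  ],
)

```text
clock: 26.62
position: [445.6, -66.3, 25.5]
ee_rot: [0.034, 0.999, -0.0, 0.0]
contact_force: [-0.1, -0.1, 5.6]
gripper_width: 50.6
grasp_force: 62.6
```

```bash
python3 - <<'E'
from h import *
plan((515.4,197.4,240),1.5)
E
```

```text
pos [445.6 -66.3  25.5] yaw 1.502 -> delta [ -51.5  267.9 -214.5] yaw 0.002 (j6 -1.85)
```

Call:
apply_moves(
  rows=[
    {"hand": -0.1,"delta_pos": [0,0,-10],"yaw": 0},
    {"hand": -0.1,"delta_pos": [0,0,-40],"yaw": 0},
    {"hand": -0.1,"delta_pos": [0,0,-80],"yaw": 0},
    {"hand": -0.1,"delta_pos": [0,0,-120],"yaw": 0},
    {"hand": -0.1,"delta_pos": [0,5,-158],"yaw": 0},
    {"hand": -0.1,"delta_pos": [-6,35,-175],"yaw": 0},
    {"hand": -0.1,"delta_pos": [-14,72,-175],"yaw": 0},
    {"hand": -0.1,"delta_pos": [-22,112,-175],"yaw": 0},
    {"hand": -0.1,"delta_pos": [-30,150,-175],"yaw": 0},
    {"hand": -0.1,"delta_pos": [-38,190,-175],"yaw": 0},
    {"hand": -0.1,"delta_pos": [-45,230,-175],"yaw": 0},
    {"hand": -0.1,"delta_pos": [-51,262,-175],"yaw": 0},
  ],
)

```text
clock: 27.62
position: [514.7, 194.2, 199.8]
ee_rot: [0.034, 0.999, 0.0, 0.0]
contact_force: [1.0, 0.1, 0.5]
gripper_width: 50.0
grasp_force: 62.4
```

Call:
apply_moves(
  rows=[
    {"hand": -0.1,"delta_pos": [0,5,0],"yaw": 0},
    {"hand": -0.1,"delta_pos": [0,5,0],"yaw": 0},
    {"hand": -0.1,"delta_pos": [0,5,0],"yaw": 0},
    {"hand": -0.1,"delta_pos": [0,5,0],"yaw": 0},
  ],
)

```text
clock: 27.95
position: [514.3, 195.2, 199.8]
ee_rot: [0.035, 0.999, -0.0, -0.001]
contact_force: [-0.4, -0.1, 0.0]
gripper_width: 50.2
grasp_force: 62.4
```

```bash
python3 - <<'E'
from fit import *
im=snap("wrist"); s=read_state(); p=im["pixels"]; hsv=cv2.cvtColor(p,cv2.COLOR_RGB2HSV)
cv2.imwrite("pics/w9.png",p[...,::-1])
m=((hsv[...,0]>100)&(hsv[...,0]<125)&(hsv[...,1]>130)).astype(np.uint8)
zb=s["position"][2]-22.5; g=px(im,(*s["position"][:2],zb+12)); n,l,st,c=cv2.connectedComponentsWithStats(m); i=l[int(g[0]),int(g[1])]; print(g,c[i],st[i])
H=[(30*np.cos(t),30*np.sin(t),z) for t in np.arange(6)*np.pi/3 for z in (zb,zb+12)]
v=polyfit(im,(l==i).astype(float),H,(*s["position"][:2],.98))
print("in tool",rot(s["ee_rot"]).T@(np.array([*v[:2],zb])-s["position"]),s["gripper_width"])
plan((515.4,197.4,135.5),1.5)
E
```

```text
[np.float64(275.08446097571465), np.float64(260.89240526317593)] [261.25216378 267.56641145] [  199   202   125   130 12016]
fit [514.772 195.193   0.972] resid 584 of 12016.0
in tool [-0.37669284  0.1718105  22.49969689] 50.43458847158119
pos [514.4 195.1 200.1] yaw 1.500 -> delta [-0.9  2.4 64.6] yaw 0.000 (j6 -2.30)
```

View pics/w9.png

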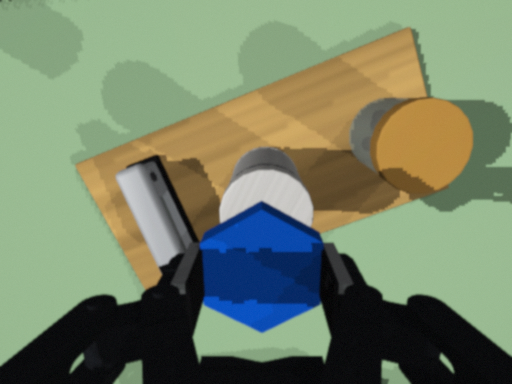

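The wrist picture shows the hexagon held at (262,267) just above the tin's lid at (266,200). I'll lower it onto the lid.

Call:
apply_moves(
  rows=[
    {"hand": -0.1,"delta_pos": [-1,2.5,15],"yaw": 0},
    {"hand": -0.1,"delta_pos": [-1,2.5,35],"yaw": 0},
    {"hand": -0.1,"delta_pos": [-1,2.5,48],"yaw": 0},
    {"hand": -0.1,"delta_pos": [-1,2.5,55],"yaw": 0},
    {"hand": -0.1,"delta_pos": [-1,2.5,59],"yaw": 0},
    {"hand": -0.1,"delta_pos": [-1,2.5,61],"yaw": 0},
    {"hand": -0.1,"delta_pos": [-1,2.5,62],"yaw": 0},
    {"hand": -0.1,"delta_pos": [-1,2.5,62],"yaw": 0},
    {"hand": -0.1,"delta_pos": [-1,2.5,62],"yaw": 0},
  ],
)

```text
clock: 28.75
position: [516.4, 199.1, 138.9]
ee_rot: [0.035, 0.999, 0.0, 0.001]
contact_force: [0.0, 0.4, -0.6]
gripper_width: 50.3
grasp_force: 62.4
```

Call:
apply_moves(
  rows=[
    {"hand": -0.1,"delta_pos": [0,0,0.5],"yaw": 0},
    {"hand": -0.1,"delta_pos": [0,0,1],"yaw": 0},
    {"hand": -0.1,"delta_pos": [0,0,1],"yaw": 0},
    {"hand": -0.1,"delta_pos": [0,0,1],"yaw": 0},
  ],
)

```text
clock: 29.08
position: [516.1, 199.0, 137.3]
ee_rot: [0.035, 0.999, 0.0, 0.0]
contact_force: [0.3, -0.8, -1.2]
gripper_width: 50.0
grasp_force: 62.4
```

Call:
apply_moves(
  rows=[
    {"hand": -0.1,"delta_pos": [0.7,-1.2,0],"yaw": 0},
    {"hand": -0.1,"delta_pos": [0.7,-1.2,0.5],"yaw": 0},
    {"hand": -0.1,"delta_pos": [0.7,-1.2,1],"yaw": 0},
    {"hand": -0.1,"delta_pos": [0.7,-1.2,1.5],"yaw": 0},
    {"hand": -0.1,"delta_pos": [0.7,-1.2,1.5],"yaw": 0},
    {"hand": -0.1,"delta_pos": [0.7,-1.2,1.5],"yaw": 0},
  ],
)

```text
clock: 29.58
position: [515.3, 197.7, 135.6]
ee_rot: [0.035, 0.999, -0.0, -0.0]
contact_force: [-0.3, -0.2, -0.2]
gripper_width: 50.5
grasp_force: 62.5
```

Call:
apply_moves(
  rows=[
    {"hand": -0.1,"delta_pos": [0,0,0.5],"yaw": 0},
    {"hand": -0.1,"delta_pos": [0,0,0.5],"yaw": 0},
    {"hand": -0.1,"delta_pos": [0,0,0.5],"yaw": 0},
  ],
)

```text
clock: 29.83
position: [515.3, 197.8, 135.6]
ee_rot: [0.035, 0.999, 0.0, 0.0]
contact_force: [-0.5, -0.2, 3.6]
gripper_width: 49.8
grasp_force: 62.9
```

Call:
apply_moves(
  rows=[
    {"hand": 0.3,"delta_pos": [0,0,0],"yaw": 0},
    {"hand": 0.4,"delta_pos": [0,0,0],"yaw": 0},
    {"hand": 0.6,"delta_pos": [0,0,0],"yaw": 0},
    {"hand": 0.6,"delta_pos": [0,0,0],"yaw": 0},
    {"hand": 0.6,"delta_pos": [0,0,-10],"yaw": 0},
    {"hand": 0.6,"delta_pos": [0,0,-40],"yaw": 0},
    {"hand": 0.6,"delta_pos": [0,0,-80],"yaw": 0},
    {"hand": 1,"delta_pos": [0,0,-115],"yaw": 0},
    {"hand": 1,"delta_pos": [0,0,-140],"yaw": 0},
    {"hand": 1,"delta_pos": [0,0,-140],"yaw": 0},
    {"hand": 1,"delta_pos": [0,0,-140],"yaw": 0},
    {"hand": 1,"delta_pos": [0,0,-140],"yaw": 0},
  ],
)

```text
clock: 30.83
position: [514.7, 197.5, 274.8]
ee_rot: [0.035, 0.999, 0.0, -0.0]
contact_force: [0.1, -0.1, -1.0]
gripper_width: 85.6
grasp_force: 0.0
```

```bash
python3 - <<'E'
from fit import *
im=snap("wrist"); s=read_state(); print(s["clock"],s["position"]); p=im["pixels"]; hsv=cv2.cvtColor(p,cv2.COLOR_RGB2HSV)
cv2.imwrite("pics/w10.png",p[...,::-1])
m=((hsv[...,0]>100)&(hsv[...,0]<125)&(hsv[...,1]>130)).astype(np.uint8)
g=px(im,(515.3,197.7,125)); n,l,st,c=cv2.connectedComponentsWithStats(m); i=l[int(g[0]),int(g[1])]
H=[(30*np.cos(t),30*np.sin(t),z) for t in np.arange(6)*np.pi/3 for z in (113,125)]
polyfit(im,(l==i).astype(float),H,(515.3,197.7,.97))
circ(im,(hsv[...,0]<25)&(hsv[...,1]>145),95,px(im,(481,305,95))[::-1])
for d in nets.pinpoint("wrist","stapler")[:1]: print(d["score"],ray(im,d["location"],13))
E
```

```text
30.8833 [514.56084772 197.39763516 274.11117218]
fit [515.888 197.866   0.981] resid 250 of 3328.0
circ [380.12762557 132.70342466] enc (482.0, 304.1, 33.1) ell [481.8 304.4] [63.8 65.4]
0.78 [546.47830468 106.93233449  13.        ]
```

View pics/w10.png

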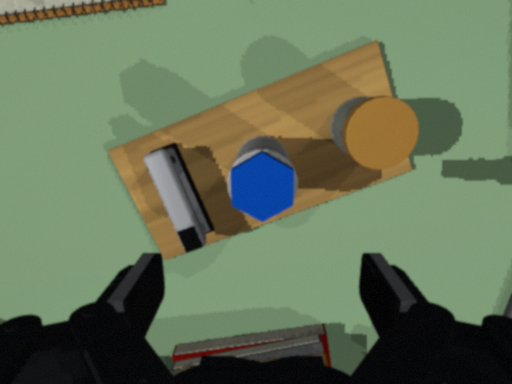

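The wrist picture shows the hexagon flat and centred on the tin at (263,185), the jar at (380,132) and the stapler straight at (180,197), all in row. The measured jar-to-tin gap is about 5 cm, and the stapler-to-tin gap is about the same.

```bash
python3 -c "
from bench import workorder
print(workorder.job_done())"
```

```text
the job is handed in; nothing more can be done
None
```

I finished the still life and handed the job in at about 31 s on the robot's clock: the tin is in the middle of the board, with the glass jar to its left and the stapler to its right (each gap measured at about 5 cm), and the hexagon lies flat on the tin's lid.

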